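Index the bench magnifier over the rivet tin

TASK

Bring the bench magnifier over the low green-labelled tin of metal rivets beside it: press the red thumb tray down to lift the sprung plunger out of its notch, sweep the tray round so the head turns, and let the plunger drop fully home in the notch that puts the lens over the tin. Leave the tin and its three neighbours standing where they are.

Things in the scene. Friction and masses are not known exactly. Their poses are not given: they have to be found in the camera images.
- stand: Fixed grey round foot (170 mm across) with a steel notched wheel (top 68 mm high). Origin: on the swivel axis at bench level, z up; its x axis is the lens direction at head angle 0. The wheel has five 12 mm notches, for head angles -1.222, -0.611, 0, 0.611, 1.222 rad. Under each lens position but 0, 180 mm (+-6) from the axis, stands one of the tin, pot, jar and carton; which is where varies.
- swing_head (a joint): Angle of the swivelling head about the vertical axis of stand, rad, counter-clockwise from above; 0 (middle notch) at the start, stops at +-1.40. Stiff: about 1 N at the tray turns it, and it stays where it is left. The lens arm points one way, the red thumb lever the opposite way, towards the robot at the start; plunger and lever turn with the head.
- lens_centre (a point): Centre of the round magnifier lens (120 mm across, white rim), 160 mm above the bench, 180 mm from the swivel axis. The underside of the rim is 151 mm up and passes freely over the things beneath.
- thumb_tray (a point): Centre of the ribbed floor of the red tray at the lever's end, 148 mm from the swivel axis opposite the lens, 133 mm up at rest. Open trough 46 mm wide inside, 54 mm long, cheeks 14 mm high, 10 mm outer lip, floor tipped 0.3 rad up outwards. Pushed down it sinks straight, up to 37 mm, against 5 N rising to 8 N, and springs back when let go. Sideways push on a cheek turns the unlocked head.
- press_lever (a joint): Angle of the thumb lever, rad: 0 at rest, 0.5 fully pressed. Its pivot is 73 mm from the swivel axis, 115 mm above the bench.
- index_pin (a joint): Height of the sprung brass plunger (10 mm thick, round end, 45 mm from the axis under the lever) above home, m: 0 home in a notch, 0.014 fully lifted (28 mm per rad of lever). It clears the wheel above 0.011; let go between notches it rides on the wheel's top at 0.011. Its round end finds a notch up to 0.06 rad of head angle off and centres itself. In a notch it locks the head: do not force.
- rivet_tin: Low open round tin with a green label, full of small metal rivets, 78 mm across and 41 mm high; origin at the centre of its underside. The lens must end over it.
- wax_pot: Off-white round pot with pale lid, 74 mm across, 88 mm high; origin at the centre of its underside. Leave it alone.
- jar_scraps: Glass jar with a green label, 84 mm across, 105 mm high; origin at the centre of its underside. Leave it alone.
- thread_carton: White thread carton, 36 x 54 mm, 105 mm high; origin at the centre of its underside. Leave it alone.
Things that resemble listed ones, but are neither listed nor needed, are in the scene too. Leave any turquoise or yellow look-alike of the rivet_tin alone.

How it is judged:
By the outcome, as a careful person would: the job done as asked, in the order asked, and still so for the second after the job is handed in, with the robot touching nothing.
It also fails if it takes over 38 s, if anything falls off the work surface, if the arm or the gripper's body presses on something with over 40 N, if the wrist force passes 120 N, or if a joint passes its speed limit or range.

ROBOT

A 7-joint arm with a two-finger parallel gripper is mounted at the origin on a cart in front of the work surface, level with it; the furniture and walls round the work are solid. World frame = base frame: x ahead of the robot, y to its left, z up, the work surface at z = 0. Lengths are in m, angles in rad, forces in N, time in s.
With the tool pointing down it reaches from about 0.425 to 1.025 m from the base axis. Payload 9.4 kg.
Tool frame: the origin (TCP) lies midway between the tips of the shut fingers; the grasp point (between the pads) lies env.grasp_offset behind it (env.grasp_offset is the distance from the TCP to the grasp point, in m); z points along the fingers, y is the line along which they close (so a half turn about z gives the same grasp; the last joint's range is limited). The gripper opens to 85 mm and grips with 20 to 120 N. Pads are 22 mm wide; open, the fingers measure 114 mm over their backs; the gripper's body (76 mm by 85 mm) begins 54 mm behind the grasp point. The pads swing forward as they close: fully open they stand 13 mm farther back than shut.
Start: joints at [-1.369, 0.599, -0.003, 1.599, 0.002, 0.943, -0.08], TCP at [0.2, 0.697, 0.231] pointing down, gripper open.
Joint ranges: [-2.57, 2.57], [-0.35, 1.97], [-1.29, 1.29], [0.11, 2.56], [-1.05, 4.19], [0.11, 1.86], [-2.63, 2.63]. Speed limits (rad/s): [2.22, 2.22, 3.01, 3.01, 3.14, 3.14, 3.14].

INTERFACE

Orientations are given as a 3x3 rotation matrix whose columns are the frame's x, y, z axes.
In Python, from rig import env gives the robot as it stands.
- The arm moves only by the tool move_arm, never from a script. Its argument "motion" is a list of rows, each a list of 5 numbers: the shift along the tool's x, y, z in m, then the turn about the tool's z in degrees, then the finger opening in m, from 0 to 0.0854. In form: [[dx, dy, dz, roll, grip], ...]. A call has 1 to 5 rows; each row is the pose to reach, as a shift and turn from the pose commanded when the call began, along the tool's axes at that moment; what a row does not reach only later rows make up. A row lasts 1/10 s, in which the tool goes at most 50 mm and 8.59 degrees, less where a joint would pass 70% of its speed; a pose out of reach is approached as far as the arm can. A call with a gripper value outside its range is refused whole. The fingers move at their own pace and stop on an object; the grip force is fixed at half the most. Time passes only in rows, so rows that repeat a pose let the fingers close. It gives the time, the measured TCP pose, the force, the opening and the grip force at its end, in the units of the state.
- env.get_obs(): the state, without advancing time (a new reading comes with each control period).
- env.read_camera(name): name is "side" or "top"; returns a dict with "pixels" (480x640x3 uint8, red, green, blue), "fx", "fy", "cx", "cy" (pixels), "R" (3x3) and "t" (3): a world point X has camera coordinates R X + t. Camera axes: x right, y down, z forward; pixel columns grow to the right and rows downward; lengths in m; the calibration is good to about 2 mm. A picture is of the moment at which its call begins. There is no depth.
- env.close_job(): hands the job in; it is judged then, once.
The state is a dict: "clock": time; "qpos": joint angles; "qvel": joint speeds; "joint_torque": joint torques, N m; "tcp_pos": TCP position; "orientation": TCP orientation; "contact_force": force on the tool from outside, world axes, zero at the start; "wrist_torque": the same for the moment, N m; "width": finger opening in m; "gripper_force": force on a finger pad.
Only numpy, scipy, OpenCV 4.12 (cv2) and the standard library are available. Lean on these libraries where they do the work, as an engineer would, in place of code of your own. Each camera call takes 0.05 s, during which the arm holds its last target. There are 200 camera calls.

## Working session

There is one attempt and no reset: what is moved stays moved. The work goes in short steps, Python scripts to look and compute and a tool call to move; the robot and the scene stay as the last step left them, time stands still between calls to the robot, and variables do not carry over. Pictures are saved under pics/ and viewed, at most 10 in all, crops included, and the job is handed in when it is done.

Besides the shell and the picture viewer there is one more tool, called after "Request:" as a command line: name --pt "numbers of a row" for each row, then --argument value for the rest. move_arm: Moves the arm, as the interface text tells. Its arguments: {"type":"object","properties":{"motion":{"type":"array","items":{"type":"array","items":{"type":"number"}}}},"required":["motion"]}

```bash
mkdir -p pics
python3 - <<'E'
from rig import env
import cv2,numpy as np
o=env.get_obs()
print(o['clock'],o['tcp_pos'],np.round(o['orientation'],3).tolist(),o['width'],env.grasp_offset)
for n in('top','side'):
    c=env.read_camera(n); cv2.imwrite(f'pics/{n}0.png',c['pixels'][:,:,::-1])
    np.savez(f'{n}0.npz',**c); print(n,c['fx'],c['cx'],c['cy'],np.round(c['R'],3).tolist(),c['t'], -c['R'].T@c['t'])
E
```

```text
0.0 [0.19942039 0.69653024 0.23041393] [[-0.961, 0.275, -0.0], [0.275, 0.961, -0.002], [-0.0, -0.002, -1.0]] 0.08554832250856831 0.0187
top 457.9470422013628 323.1082815876825 240.49715798583784 [[-0.024, -1.0, 0.007], [-0.994, 0.023, -0.107], [0.107, -0.01, -0.994]] [-0.02526765  0.61615647  0.98535574] [ 0.50637895 -0.02995622  1.04589491]
side 618.4473228764174 317.6203793536481 249.98871465591375 [[0.904, -0.428, -0.007], [-0.244, -0.499, -0.831], [0.353, 0.753, -0.556]] [-0.54929475  0.24299381  1.1883918 ] [ 0.136538   -1.00890393  0.85820511]
```

View pics/top0.png

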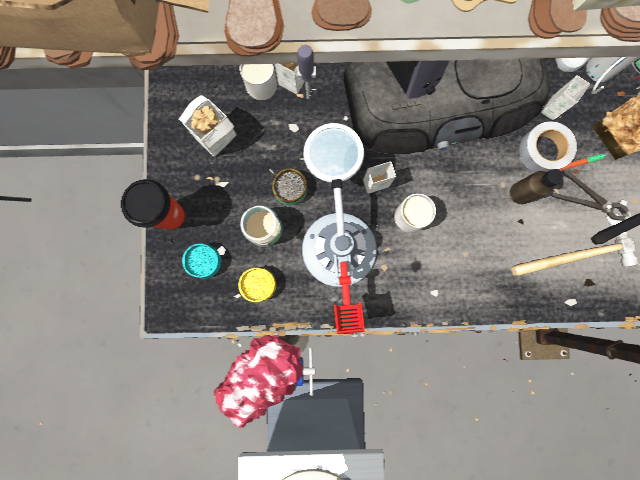

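View pics/side0.png

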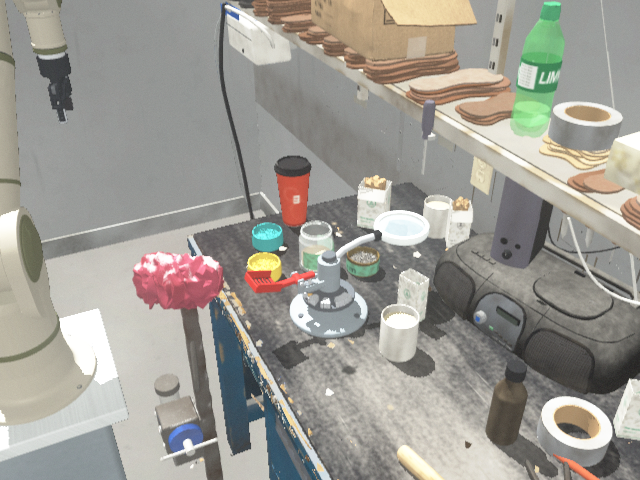

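The top view shows the foot at (340,247), the lens at (333,152), the red tray at (349,318), the rivet tin at (290,186), and the jar at (262,226). The carton is at (380,178) and the pot at (415,212). The yellow and turquoise look-alikes are at (257,284) and (202,260). In the side view the tray is at (268,280), and a pink bundle stands in front of the bench at (178,280).

```bash
cat > h.py <<'E'
import numpy as np,cv2
def ray(c,p):
    R=c['R'];o=-R.T@c['t'];d=R.T@np.array([(p[0]-c['cx'])/c['fx'],(p[1]-c['cy'])/c['fy'],1]);return o,d/np.linalg.norm(d)
def plane(c,p,z):
    o,d=ray(c,p);return o+d*(z-o[2])/d[2]
def tri(c1,p1,c2,p2):
    o1,d1=ray(c1,p1);o2,d2=ray(c2,p2)
    s=np.linalg.lstsq(np.c_[d1,-d2],o2-o1,rcond=None)[0]
    a,b=o1+s[0]*d1,o2+s[1]*d2
    return (a+b)/2,np.linalg.norm(a-b)
def proj(c,X):
    v=c['R']@np.asarray(X)+c['t'];return np.array([c['fx']*v[0]/v[2]+c['cx'],c['fy']*v[1]/v[2]+c['cy']])
def blob(m,roi):
    k=np.zeros(m.shape,np.uint8);x0,y0,x1,y1=roi;k[y0:y1,x0:x1]=m[y0:y1,x0:x1]
    cs=cv2.findContours(k,cv2.RETR_EXTERNAL,cv2.CHAIN_APPROX_NONE)[0];return max(cs,key=cv2.contourArea)
def red(px):
    h=cv2.cvtColor(px,cv2.COLOR_RGB2HSV);return (((h[...,0]<6)|(h[...,0]>174))&(h[...,1]>190)&(h[...,2]>70)).astype(np.uint8)*255
E
python3 - <<'E'
from h import *
T=dict(np.load('top0.npz'));S=dict(np.load('side0.npz'))
def light(px,v=150,s=60):
    h=cv2.cvtColor(px,cv2.COLOR_RGB2HSV);return ((h[...,2]>v)&(h[...,1]<s)).astype(np.uint8)*255
b=blob(light(T['pixels']),(295,115,368,184)); e=cv2.fitEllipse(b); print('lens top',e,plane(T,e[0],.16))
b2=blob(light(S['pixels']),(372,205,432,250)); e2=cv2.fitEllipse(b2); print('lens side',e2,plane(S,e2[0],.16)); print(tri(T,e[0],S,e2[0]))
g=blob(light(T['pixels'],90,60),(295,205,385,290)); e=cv2.fitEllipse(cv2.convexHull(g)); print('foot',e,plane(T,e[0],.01))
r=blob(red(T['pixels']),(325,295,375,340)); print('tray top',cv2.minAreaRect(r),cv2.boundingRect(r)); bp=cv2.boxPoints(cv2.minAreaRect(r)); print([np.round(plane(T,p,.147),3) for p in bp])
r=blob(red(S['pixels']),(235,255,330,300)); print('tray side',cv2.boundingRect(r))
print('tin',plane(T,(290,186),.038))
print('jar',plane(T,(262,226),.105),'pot',plane(T,(415,212),.088),'carton',plane(T,(380,178),.105))
for p,q in[((262,345),(178,255))]: print('pink',tri(T,p,S,q))
for n,C,(x0,y0,x1,y1) in(('t',T,(235,120,435,345)),('s',S,(230,190,430,370))):
    pass
a=cv2.resize(T['pixels'][200:345,270:390],None,fx=3.3,fy=3.3,interpolation=2);b=cv2.resize(S['pixels'][230:340,235:375],(400,478),interpolation=2) if 0 else cv2.resize(S['pixels'][230:340,235:375],None,fx=2.85,fy=2.85)
o=np.zeros((480,800,3),np.uint8);o[:a.shape[0],:a.shape[1]]=a[:480];o[:b.shape[0],400:400+b.shape[1]]=b[:480]
cv2.imwrite('pics/crop.png',o[:,:,::-1])
E
```

```text
lens top ((332.90399169921875, 151.91586303710938), (57.36483383178711, 60.47536849975586), 79.66047668457031) [ 0.77830294 -0.06245355  0.16      ]
lens side ((401.6819152832031, 224.585205078125), (44.54658889770508, 65.05803680419922), 92.28711700439453) [ 0.78518716 -0.0529918   0.16      ]
(array([ 0.77727418, -0.06266562,  0.16706586]), np.float64(0.002365430242114672))
foot ((344.44049072265625, 254.60491943359375), (97.7702407836914, 105.19645690917969), 113.07637023925781) [ 0.58456458 -0.08777788  0.01      ]
tray top ((348.68255615234375, 315.302001953125), (34.292903900146484, 27.9250545501709), 83.2901611328125) (334, 298, 31, 36)
[array([ 0.486, -0.055,  0.147]), array([ 0.491, -0.109,  0.147]), array([ 0.426, -0.115,  0.147]), array([ 0.421, -0.061,  0.147])]Traceback (most recent call last):
  File "<stdin>", line 9, in <module>
  File "h.py", line 15, in blob
    cs=cv2.findContours(k,cv2.RETR_EXTERNAL,cv2.CHAIN_APPROX_NONE)[0];return max(cs,key=cv2.contourArea)
                                                                             ~~~^^^^^^^^^^^^^^^^^^^^^^^^
ValueError: max() iterable argument is empty
```

Run:
```python
from h import *
T=dict(np.load('top0.npz'));S=dict(np.load('side0.npz'))
h=cv2.cvtColor(S['pixels'],cv2.COLOR_RGB2HSV); print(h[275:292:4,255:290:8].tolist())
print('tin',plane(T,(290,186),.038))
print('jar',plane(T,(262,226),.105),'pot',plane(T,(415,212),.088),'carton',plane(T,(380,178),.105))
print('pink',tri(T,(262,345),S,(178,255)))
A=np.array([.598,-.075]);d=.07
for n,X in dict(tin=(A[0]+.18*np.cos(d+.611),A[1]+.18*np.sin(d+.611),.04),axis0=(*A,0),axis68=(*A,.068),tray=(A[0]-.148*np.cos(d),A[1]-.148*np.sin(d),.133),tray2=(A[0]-.148*np.cos(d+.611),A[1]-.148*np.sin(d+.611),.133)).items(): print(n,np.round(X,3),proj(T,X).round(),proj(S,X).round())
a=cv2.resize(T['pixels'][200:345,270:390],None,fx=3.3,fy=3.3,interpolation=2);b=cv2.resize(S['pixels'][230:340,235:375],None,fx=2.85,fy=2.85)
o=np.zeros((480,800,3),np.uint8);o[:min(480,a.shape[0]),:a.shape[1]]=a[:480];o[:b.shape[0],400:400+b.shape[1]]=b[:480]
cv2.imwrite('pics/crop.png',o[:,:,::-1])
```

```text
[[[2, 165, 185], [2, 165, 187], [25, 146, 227], [24, 147, 220], [21, 17, 154]], [[1, 166, 241], [2, 145, 195], [1, 153, 255], [21, 46, 95], [1, 142, 254]], [[2, 160, 252], [1, 152, 230], [1, 159, 239], [1, 161, 253], [1, 170, 213]], [[2, 168, 239], [2, 163, 186], [2, 164, 183], [1, 159, 185], [15, 15, 139]], [[1, 167, 223], [2, 165, 186], [2, 150, 177], [2, 120, 155], [10, 13, 119]]]
tin [0.73942081 0.03130794 0.038     ]
jar [0.64081891 0.08658821 0.105     ] pot [ 0.66569387 -0.23575824  0.088     ] carton [ 0.73677822 -0.16184535  0.105     ]
pink (array([0.36459101, 0.09802337, 0.11301831]), np.float64(0.07233312466917048))
tin [0.738 0.038 0.04 ] [287. 187.] [360. 255.]
axis0 [ 0.598 -0.075  0.   ] [338. 249.] [328. 312.]
axis68 [ 0.598 -0.075  0.068] [340. 246.] [328. 287.]
tray [ 0.45  -0.085  0.133] [349. 318.] [263. 283.]
tray2 [ 0.483 -0.168  0.133] [390. 300.] [295. 303.]
```

View pics/crop.png

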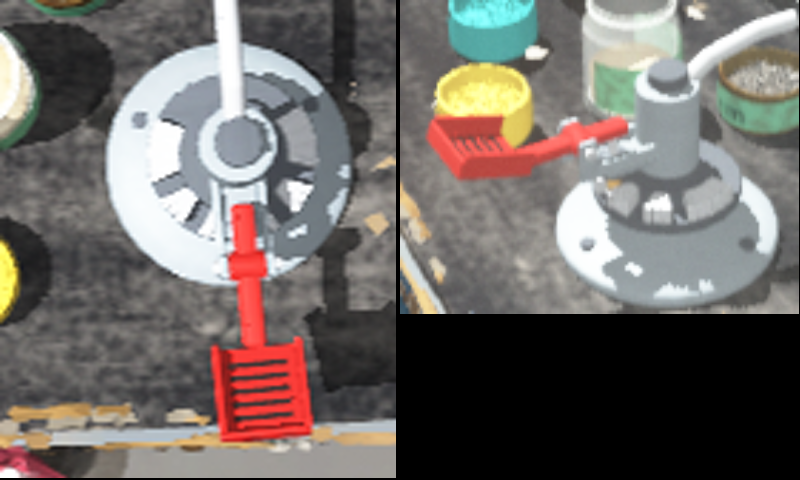

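The crop shows the tray centre at about (349,318) in the top image, with the lever in the middle notch. The model agrees with this: axis (0.598,-0.075), heading 0.07 rad, and the tin in the +0.611 notch. Next I'll check the pink bundle's height and work out the approach rows.

```bash
cat >> h.py <<'E'
A=np.array([.598,-.075]);D0=.07
def tray(th,z,r=.148): a=D0+th; return np.array([A[0]-r*np.cos(a),A[1]-r*np.sin(a),z])
def rows(p,R,targets):  # targets: world pos, world ccw yaw (deg) relative to R
    for X,y in targets: print((R.T@(np.asarray(X)-p)).round(4).tolist(),round(-y,1))
E
python3 - <<'E'
from h import *
from rig import env
T=dict(np.load('top0.npz'));S=dict(np.load('side0.npz'))
def pink(px):
    h=cv2.cvtColor(px,cv2.COLOR_RGB2HSV);m=((h[...,0]>160)&(h[...,0]<179)&(h[...,1]>70)).astype(np.uint8)*255;return cv2.morphologyEx(m,cv2.MORPH_CLOSE,np.ones((7,7)))
ct=[cv2.boundingRect(blob(pink(T['pixels']),(200,325,310,440))),cv2.boundingRect(blob(pink(S['pixels']),(120,230,235,320)))]
c=[(x+w/2,y+h/2) for x,y,w,h in ct];print(ct,tri(T,c[0],S,c[1]))
o=env.get_obs();p,R=o['tcp_pos'],o['orientation'];t=tray(0,.17);print(t)
up=p+[0,0,.11]
yaw=np.degrees(np.arctan2(R[1,0],R[0,0]));print('yaw',yaw)
dy=(np.degrees(D0)+180-yaw);print(dy)
rows(p,R,[(up,0),(np.r_[t[:2],up[2]],dy),(t,dy)])
E
```

```text
[(214, 335, 89, 93), (133, 252, 91, 57)] (array([0.31990668, 0.10255449, 0.05720821]), np.float64(0.003341088607931531))
[ 0.45036245 -0.08535154  0.17      ]
yaw 164.03137809371265
19.979326472203127
[-0.0, -0.0002, -0.11] 0
[-0.4564, -0.6829, -0.1089] -20.0
[-0.4564, -0.6826, 0.0615] -20.0
```

Request:
move_arm --pt "0 0 -0.05 0 0" --pt "0 0 -0.1 0 0" --pt "-0.025 -0.037 -0.11 -4 0" --pt "-0.052 -0.078 -0.11 -8 0" --pt "-0.079 -0.118 -0.11 -12 0"

```text
clock: 0.6
tcp_pos: [0.2432, 0.5602, 0.3413]
orientation: [[-0.998, 0.066, 0.0], [0.066, 0.998, 0.0], [-0.0, 0.0, -1.0]]
contact_force: [1.3, 0.0, 0.4]
width: 0.0121
gripper_force: 0.0
```

Request:
move_arm --pt "-0.027 -0.04 0 0 0" --pt "-0.054 -0.08 0 0 0" --pt "-0.081 -0.12 0 0 0" --pt "-0.108 -0.16 0 0 0" --pt "-0.135 -0.2 0 0 0"

```text
clock: 1.1
tcp_pos: [0.3644, 0.351, 0.3412]
orientation: [[-0.998, 0.069, -0.0], [0.069, 0.998, -0.0], [0.0, -0.0, -1.0]]
contact_force: [0.6, -0.0, -0.5]
width: 0.0001
gripper_force: 0.0
```

```bash
cat > rem.py <<'E'
from h import *
from rig import env
import sys
th,z=float(sys.argv[1]),float(sys.argv[2])
o=env.get_obs();p,R=o['tcp_pos'],o['orientation'];t=tray(th,z)
yaw=np.degrees(np.arctan2(R[1,0],R[0,0]));dy=(np.degrees(D0+th)+180-yaw+180)%360-180
print(o['clock'],p.round(4),R[:,2].round(3),'F',o['contact_force'].round(2),'q',np.round(o['qpos'],2),o['width'])
rows(p,R,[(np.r_[t[:2],p[2]],dy),(t,dy)])
E
python3 rem.py 0 .17
```

```text
1.1 [0.3644 0.351  0.3412] [-0. -0. -1.] F [ 0.63 -0.04 -0.5 ] q [-0.9   0.21  0.03  1.95 -0.01  0.97  0.63] 0.00010012194177059433
[-0.116, -0.4293, 0.0] -8.0
[-0.116, -0.4293, 0.1712] -8.0
```

Request:
move_arm --pt "-0.012 -0.045 0 -2 0" --pt "-0.024 -0.09 0 -4 0" --pt "-0.036 -0.135 0 -6 0" --pt "-0.048 -0.18 0 -8 0" --pt "-0.06 -0.225 0 -8 0"

```text
clock: 1.6
tcp_pos: [0.4079, 0.1224, 0.3413]
orientation: [[-0.997, -0.072, 0.0], [-0.072, 0.997, 0.0], [-0.0, 0.0, -1.0]]
contact_force: [2.3, -0.8, -0.2]
width: 0.0003
gripper_force: 0.0
```

```bash
python3 rem.py 0 .17
```

```text
1.6 [0.4079 0.1224 0.3413] [ 0.  0. -1.] F [ 2.34 -0.78 -0.18] q [-0.57  0.09  0.16  2.11 -0.02  0.94  1.24] 0.00031103856640212065
[-0.0275, -0.2102, -0.0] 0.1
[-0.0275, -0.2102, 0.1713] 0.1
```

Request:
move_arm --pt "-0.006 -0.045 0 0 0" --pt "-0.012 -0.09 0 0 0" --pt "-0.018 -0.135 0 0 0" --pt "-0.024 -0.18 0 0 0" --pt "-0.0275 -0.21 0.01 0 0"

```text
clock: 2.1
tcp_pos: [0.4508, -0.0864, 0.3321]
orientation: [[-0.998, -0.068, 0.002], [-0.068, 0.998, -0.001], [-0.002, -0.001, -1.0]]
contact_force: [0.3, 0.5, -0.7]
width: 0.0001
gripper_force: 0.0
```

Request:
move_arm --pt "0 0 0.045 0 0" --pt "0 0 0.09 0 0" --pt "0 0 0.13 0 0" --pt "0 0 0.15 0 0" --pt "0 0 0.15 0 0"

```text
clock: 2.6
tcp_pos: [0.4486, -0.0831, 0.1789]
orientation: [[-0.998, -0.07, -0.006], [-0.07, 0.998, -0.0], [0.006, 0.0, -1.0]]
contact_force: [-1.2, 0.6, 0.6]
width: -0.0001
gripper_force: 0.0
```

```bash
python3 rem.py 0 .15
python3 - <<'E'
from h import *
from rig import env
o=np.zeros((480,800,3),np.uint8)
for n,r,x in(('top',(200,260,345,400),0),('side',(200,230,345,370),400)):
    c=env.read_camera(n);a=cv2.resize(c['pixels'][r[0]:r[2],r[1]:r[3]],None,fx=2.85,fy=2.85);o[:a.shape[0],x:x+a.shape[1]]=a
    np.savez(n+'1.npz',**c)
    print(n,proj(c,env.get_obs()['tcp_pos']))
cv2.imwrite('pics/c1.png',o[:,:,::-1])
E
```

```text
2.6 [ 0.4486 -0.0831  0.1789] [-0.006 -0.    -1.   ] F [-1.24  0.63  0.62] q [-0.15  0.38  0.28  2.26 -0.2   0.53  1.93] -9.722737959583077e-05
[-0.0016, -0.0023, -0.0] 0.0
[-0.0018, -0.0024, 0.0289] 0.0
top [349.0555045  319.81429592]
side [261.1579903  262.52301935]
```

View pics/c1.png

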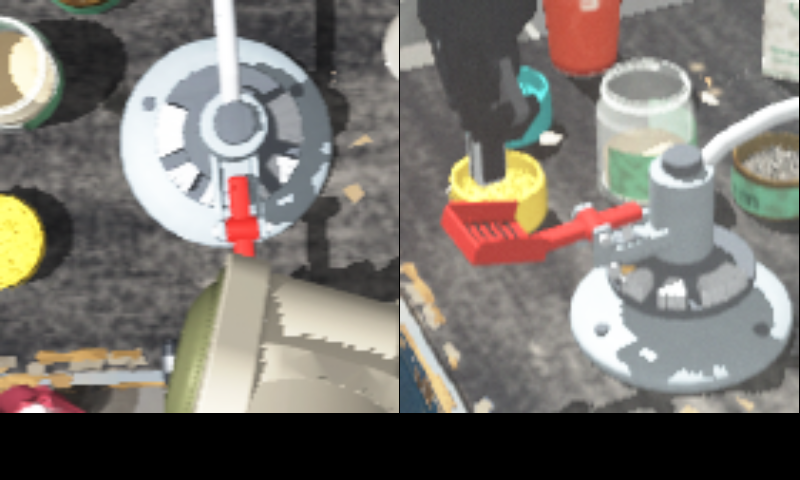

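The side crop shows the fingertips at about (260,263) px, over the tray and matching the projection. Joint 7 would run near its limit during the sweep, so I'll turn the tool back 90° first. The shut fingers fit the tray either way round.

Request:
move_arm --pt "-0.0018 -0.0024 0 8 0" --pt "-0.0018 -0.0024 0 16 0" --pt "-0.0018 -0.0024 0 24 0" --pt "-0.0018 -0.0024 0 32 0" --pt "-0.0018 -0.0024 0 40 0"

```text
clock: 3.2
tcp_pos: [0.4533, -0.0854, 0.1831]
orientation: [[-0.806, 0.592, 0.003], [0.592, 0.806, 0.001], [-0.002, 0.003, -1.0]]
contact_force: [-0.1, 0.7, 0.1]
width: -0.0004
gripper_force: 0.0
```

Request:
move_arm --pt "0 0 0 8 0" --pt "0 0 0 16 0" --pt "0 0 0 24 0" --pt "0 0 0 32 0" --pt "0 0 0 40 0"

```text
clock: 3.7
tcp_pos: [0.4533, -0.0852, 0.183]
orientation: [[-0.237, 0.971, 0.003], [0.971, 0.237, 0.002], [0.001, 0.004, -1.0]]
contact_force: [0.1, 1.1, 0.5]
width: 0.0
gripper_force: 0.0
```

Request:
move_arm --pt "0 0 0 5 0" --pt "0 0 0 10 0" --pt "0 0 0 10 0" --pt "0 0 0 10 0"

```text
clock: 4.1
tcp_pos: [0.4529, -0.0852, 0.1823]
orientation: [[-0.073, 0.997, 0.002], [0.997, 0.073, 0.001], [0.001, 0.002, -1.0]]
contact_force: [-1.0, 0.4, 0.1]
width: 0.0002
gripper_force: 0.0
```

```bash
python3 rem.py 0 .14
```

```text
4.1 [ 0.4529 -0.0852  0.1823] [ 0.002  0.001 -1.   ] F [-1.04  0.44  0.09] q [-0.48  0.46  0.76  2.27 -0.57  0.61  0.79] 0.00016372491916848616
[0.0001, -0.0025, -0.0] -89.8
[0.0, -0.0026, 0.0423] -89.8
```

Request:
move_arm --pt "0 -0.002 0.02 0 0" --pt "0 -0.002 0.035 0 0" --pt "0 -0.002 0.045 0 0" --pt "0 -0.002 0.055 0 0" --pt "0 -0.002 0.055 0 0"

```text
clock: 4.6
tcp_pos: [0.4502, -0.0857, 0.1259]
orientation: [[-0.07, 0.998, -0.0], [0.998, 0.07, 0.0], [0.0, -0.0, -1.0]]
contact_force: [-0.6, 0.8, 6.1]
width: 0.0001
gripper_force: 2.3
```

```bash
python3 rem.py 0 .10
```

```text
4.6 [ 0.4502 -0.0857  0.1259] [-0.  0. -1.] F [-0.64  0.78  6.11] q [-0.36  0.54  0.61  2.32 -0.71  0.47  0.91] 7.507290204862442e-05
[0.0004, 0.0002, 0.0] -90.0
[0.0004, 0.0002, 0.0259] -90.0
```

Request:
move_arm --pt "0 0 0.008 0 0" --pt "0 0 0.016 0 0" --pt "0 0 0.022 0 0" --pt "0 0 0.026 0 0" --pt "0 0 0.026 0 0"

```text
clock: 5.1
tcp_pos: [0.4515, -0.0858, 0.1008]
orientation: [[-0.071, 0.998, 0.002], [0.998, 0.071, -0.0], [-0.0, 0.002, -1.0]]
contact_force: [0.8, 0.5, 7.9]
width: -0.0003
gripper_force: 4.1
```

```bash
python3 rem.py 0 .10
python3 - <<'E'
from h import *
from rig import env
o=np.zeros((480,800,3),np.uint8)
for n,r,x in(('side',(230,230,320,360),0),):
    c=env.read_camera(n);a=cv2.resize(c['pixels'][r[0]:r[2],r[1]:r[3]],None,fx=5.3,fy=5.3);o[:a.shape[0],x:x+a.shape[1]]=a
    print(n,proj(c,env.get_obs()['tcp_pos']))
cv2.imwrite('pics/c2.png',o[:480,:700,::-1])
E
```

```text
5.1 [ 0.4515 -0.0858  0.1008] [ 0.002 -0.    -1.   ] F [0.83 0.54 7.9 ] q [-0.3   0.57  0.53  2.33 -0.78  0.4   0.96] -0.00029280511137459925
[0.0006, -0.0011, -0.0] -90.0
[0.0006, -0.0012, 0.0008] -90.0
side [264.53553981 296.30985476]
```

View pics/c2.png

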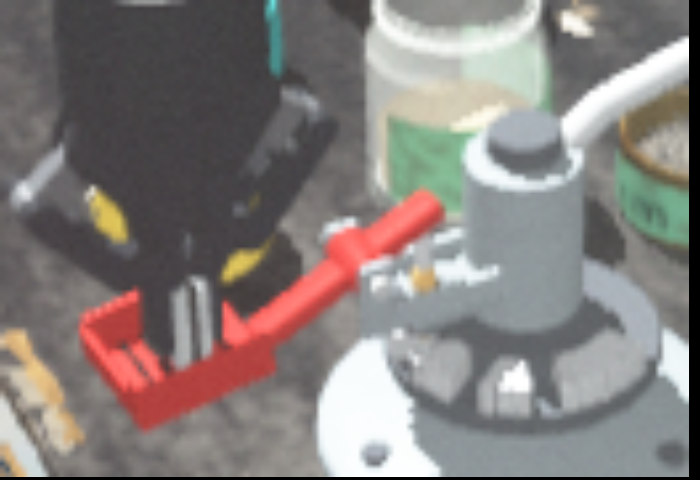

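The side crop shows the fingertips on the tray floor and the tray well down. The force of 7.9 N fits a nearly full press, so I'll sweep now.

Run:
```python
from h import *
from rig import env
o=env.get_obs();p,R=o['tcp_pos'],o['orientation']
for th in np.arange(.06,.37,.06): rows(p,R,[(tray(th,.0998),np.degrees(th))])
```

```text
[-0.0083, -0.0009, 0.0012] -3.4
[-0.0171, -0.0001, 0.0012] -6.9
[-0.0259, 0.0013, 0.0012] -10.3
[-0.0346, 0.0031, 0.0012] -13.8
[-0.0431, 0.0055, 0.0012] -17.2
[-0.0515, 0.0083, 0.0012] -20.6
```

Request:
move_arm --pt "-0.0083 -0.001 0.001 -3.5 0" --pt "-0.017 0 0.001 -7 0" --pt "-0.026 0.0013 0.001 -10 0" --pt "-0.0345 0.003 0.001 -14 0" --pt "-0.043 0.0055 0.001 -17 0"

```text
clock: 5.65
tcp_pos: [0.461, -0.1286, 0.1005]
orientation: [[-0.362, 0.932, 0.004], [0.932, 0.362, -0.0], [-0.002, 0.004, -1.0]]
contact_force: [3.0, 2.6, 9.0]
width: -0.0003
gripper_force: 4.3
```

```bash
cat > lens.py <<'E'
from h import *
from rig import env
import sys
c=env.read_camera('top');h=cv2.cvtColor(c['pixels'],cv2.COLOR_RGB2HSV)
m=((h[...,2]>150)&(h[...,1]<60)).astype(np.uint8)*255
if len(sys.argv)>1: cv2.imwrite(sys.argv[1],c['pixels'][:,:,::-1])
cs=cv2.findContours(m,cv2.RETR_EXTERNAL,cv2.CHAIN_APPROX_NONE)[0]
for k in cs:
    if cv2.contourArea(k)<1200: continue
    k=cv2.convexHull(k);e=cv2.fitEllipse(k);X=plane(c,e[0],.16)
    r=np.hypot(*(X[:2]-A))
    if abs(r-.18)<.03: print('lens',e,X.round(4),'r',r.round(4),'theta',np.arctan2(*(X[:2]-A)[::-1])-D0)
E
python3 lens.py pics/s1.png
python3 - <<'E'
from h import *
from rig import env
o=env.get_obs();p,R=o['tcp_pos'],o['orientation'];print(p,o['contact_force'],o['qpos'].round(2),'tool th',np.arctan2(*(A-p[:2])[::-1])-D0)
yaw0=np.arctan2(R[1,0],R[0,0])-np.pi/2-D0;print(yaw0)
for th in (.36,.42,.48,.54,.60): rows(p,R,[(tray(th,.0998),np.degrees(th-yaw0))])
E
```

```text
lens ((334.5437316894531, 335.134521484375), (85.84446716308594, 170.71572875976562), 50.265892028808594) [ 0.4201 -0.0561  0.16  ] r 0.1789 theta 2.9656111990762715
lens ((304.1475524902344, 162.640380859375), (61.75559616088867, 78.85382843017578), 10.535492897033691) [ 0.7577 -0.0049  0.16  ] r 0.1744 theta 0.3435599468996938
[ 0.46180706 -0.13036248  0.10077401] [ 1.62265109 -0.45654001  8.22637329] [-0.15  0.57  0.45  2.29 -0.65  0.4   1.21] tool th 0.3160975724493463
0.30203070501195334
[-0.0065, -0.0008, 0.001] -3.3
[-0.0153, 0.0, 0.001] -6.8
[-0.0241, 0.0013, 0.0011] -10.2
[-0.0328, 0.0032, 0.0011] -13.6
[-0.0414, 0.0055, 0.0012] -17.1
```

Request:
move_arm --pt "-0.0065 -0.001 0.001 -3.5 0" --pt "-0.015 0 0.001 -7 0" --pt "-0.024 0.0013 0.001 -10 0" --pt "-0.033 0.003 0.001 -14 0" --pt "-0.041 0.0055 0.001 -17 0"

```text
clock: 6.2
tcp_pos: [0.4802, -0.165, 0.0995]
orientation: [[-0.619, 0.786, 0.003], [0.786, 0.619, -0.0], [-0.002, 0.002, -1.0]]
contact_force: [1.0, 2.2, 8.5]
width: 0.0002
gripper_force: 4.1
```

Run:
```python
from h import *
from rig import env
c=env.read_camera('top');cv2.imwrite('pics/s2.png',c['pixels'][80:320,180:500,::-1].repeat(2,0).repeat(2,1))
np.savez('top2.npz',**c)
h=cv2.cvtColor(c['pixels'],cv2.COLOR_RGB2HSV)
for th in (.5,.611): print(proj(c,(A[0]+.18*np.cos(D0+th),A[1]+.18*np.sin(D0+th),.16)))
o=env.get_obs();p=o['tcp_pos'];print(p,o['contact_force'],o['qpos'].round(2),'tool th',np.arctan2(*(A-p[:2])[::-1])-D0)
```

```text
[290.56948753 166.97562143]
[282.47168023 172.93375153]
[ 0.48132373 -0.16637541  0.09967665] [-0.32060999 -0.04225818  9.39116911] [-0.04  0.58  0.38  2.22 -0.52  0.42  1.43] tool th 0.5943838385750404
```

View pics/s2.png

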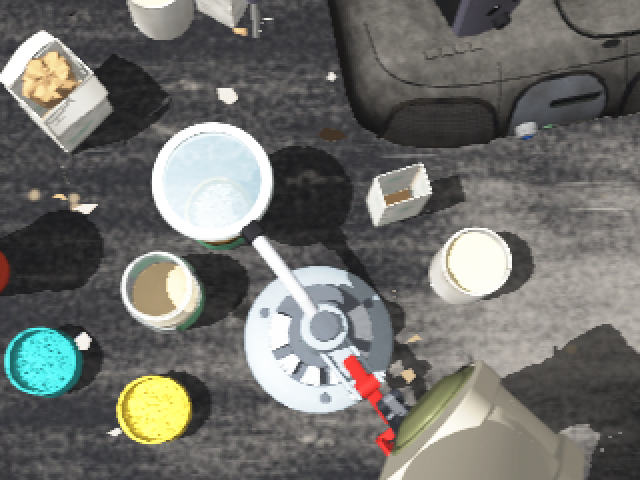

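The lens is now nearly over the tin, with its centre at about (286,171.5) px. I'll fit it more tightly before releasing.

```bash
cat > lens2.py <<'E'
from h import *
def lens(c,g):
    px=c['pixels'];h=cv2.cvtColor(px,cv2.COLOR_RGB2HSV)
    m=((h[...,2]>150)&(h[...,1]<60)).astype(np.uint8)*255
    k=np.zeros_like(m);cv2.circle(k,tuple(int(round(v)) for v in g),37,255,-1);m&=k
    m=cv2.morphologyEx(m,cv2.MORPH_CLOSE,np.ones((25,25)));m=cv2.morphologyEx(m,cv2.MORPH_OPEN,cv2.getStructuringElement(2,(25,25)))
    e=cv2.fitEllipse(cv2.convexHull(max(cv2.findContours(m,0,1)[0],key=cv2.contourArea)));X=plane(c,e[0],.16)
    return np.round(e[0]+e[1],1),X.round(4),np.hypot(*(X[:2]-A)).round(4),(np.arctan2(*(X[:2]-A)[::-1])-D0).round(4)
E
python3 - <<'E'
from lens2 import *
for f,g in(('top0',(333,152)),('top2',(286.3,171.5))): print(lens(dict(np.load(f+'.npz')),g))
# axis from wheel hub: mid of lever/lens chord consistency
E
```

```text
(array([333.1, 152.1,  59.3,  60.2]), array([ 0.7779, -0.0629,  0.16  ]), np.float64(0.1803), np.float64(-0.003))
(array([286.5, 171.5,  59.4,  63.4]), array([0.7406, 0.0303, 0.16  ]), np.float64(0.1773), np.float64(0.566))
```

Run:
```python
from h import *
from rig import env
o=env.get_obs();p,R=o['tcp_pos'],o['orientation'];print(np.arctan2(*(A-p[:2])[::-1])-D0,np.hypot(*(A-p[:2])))
r=np.hypot(*(A-p[:2]))
for th in (.615,.637): rows(p,R,[(tray(th,.0996,r),np.degrees(th-.594))])
```

```text
0.5943838385750404 0.14819857511946172
[-0.0031, 0.0, 0.0001] -1.2
[-0.0063, 0.0001, 0.0001] -2.5
```

Request:
move_arm --pt "-0.002 0 0 -1 0" --pt "-0.004 0 0 -2 0" --pt "-0.006 0 0 -2.5 0" --pt "-0.0063 0 0 -2.5 0"

```text
clock: 6.65
tcp_pos: [0.484, -0.1698, 0.0995]
orientation: [[-0.65, 0.76, 0.003], [0.76, 0.65, -0.001], [-0.002, 0.002, -1.0]]
contact_force: [0.6, 1.6, 8.6]
width: -0.0
gripper_force: 4.1
```

Run:
```python
from lens2 import *
from rig import env
c=env.read_camera('top');np.savez('top3.npz',**c);print(lens(c,(283,173)),lens(c,(285,172)))
o=env.get_obs();p=o['tcp_pos'];print(p,o['contact_force'],np.arctan2(*(A-p[:2])[::-1])-D0)
```

```text
(array([283.7, 174.1,  59.2,  64.5]), array([0.7354, 0.036 , 0.16  ]), np.float64(0.1767), np.float64(0.6094)) (array([283.7, 174.1,  59.2,  64.5]), array([0.7354, 0.036 , 0.16  ]), np.float64(0.1767), np.float64(0.6094))
[ 0.48403199 -0.16976466  0.09947547] [0.61601761 1.75206703 8.23232111] 0.6236566941341952
```

Request:
move_arm --pt "0 0 -0.005 0 0" --pt "0 0 -0.01 0 0" --pt "0 0 -0.015 0 0" --pt "0 0 -0.02 0 0" --pt "0 0 -0.025 0 0"

```text
clock: 7.2
tcp_pos: [0.4832, -0.1702, 0.1244]
orientation: [[-0.65, 0.76, 0.002], [0.76, 0.65, -0.001], [-0.002, 0.001, -1.0]]
contact_force: [0.6, -0.7, 5.1]
width: -0.0002
gripper_force: 2.3
```

Request:
move_arm --pt "0 0 -0.006 0 0" --pt "0 0 -0.012 0 0" --pt "0 0 -0.02 0 0" --pt "0 0 -0.04 0 0" --pt "0 0 -0.05 0 0"

```text
clock: 7.7
tcp_pos: [0.4821, -0.1696, 0.1744]
orientation: [[-0.65, 0.76, -0.0], [0.76, 0.65, -0.0], [-0.0, -0.0, -1.0]]
contact_force: [0.2, -0.5, -1.0]
width: 0.0002
gripper_force: 0.0
```

Run:
```python
from lens2 import *
from rig import env
c=env.read_camera('top');np.savez('top4.npz',**c);print(lens(c,(283.7,174)))
o=env.get_obs();p=o['tcp_pos'];print(o['clock'],p,o['contact_force'])
s=env.read_camera('side');np.savez('side4.npz',**s)
for h in(.133,.1,.11): print(h,proj(s,tray(.611,h)))
cv2.imwrite('pics/c4.png',cv2.resize(s['pixels'][215:345,230:430],None,fx=4,fy=4)[:,:,::-1])
```

```text
(array([283.7, 174. ,  59.3,  64.6]), array([0.7356, 0.0359, 0.16  ]), np.float64(0.1767), np.float64(0.6081))
7.75 [ 0.48273082 -0.16972195  0.17533381] [ 0.49120325 -0.73000993  1.13135584]
0.133 [295.29256549 302.69537845]
0.1 [295.7694848  316.29696131]
0.11 [295.62654099 312.2202505 ]
```

View pics/c4.png

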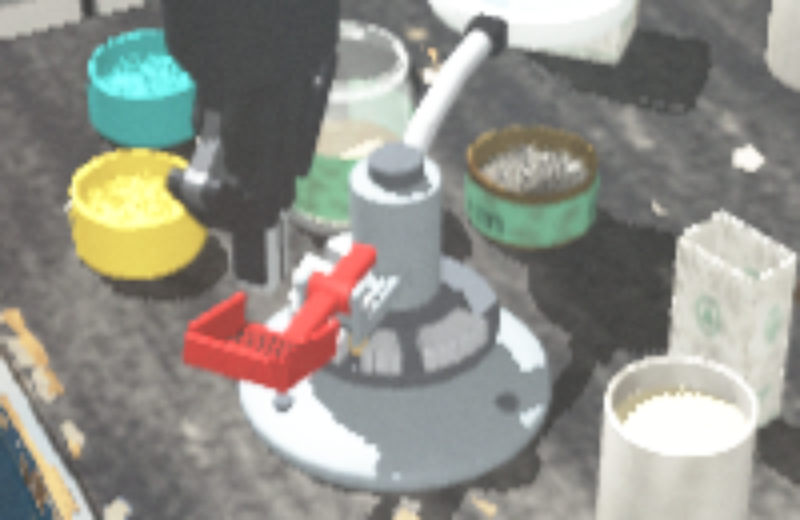

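The side crop shows the tray floor at about (295.5,301) px. The model gives (295,303) for full rest height and about row 314 if the plunger were riding on the wheel, so the plunger is home. I'll back off, then check the things' positions and the lens once more.

Request:
move_arm --pt "0 0 -0.04 0 0" --pt "0 0 -0.08 0 0" --pt "0 0 -0.1 0 0" --pt "0 0 -0.1 0 0" --pt "0 0 -0.1 0 0"

```text
clock: 8.3
tcp_pos: [0.4822, -0.1689, 0.2727]
orientation: [[-0.65, 0.76, -0.0], [0.76, 0.65, 0.0], [0.0, 0.0, -1.0]]
contact_force: [0.0, 0.3, -0.0]
width: -0.0003
gripper_force: 0.0
```

Run:
```python
from lens2 import *
from rig import env
c=env.read_camera('top');print(lens(c,(283.7,174)))
s=env.read_camera('side');S=np.load('side0.npz')['pixels'];T=np.load('top0.npz')['pixels']
def d(a,b,r): x0,y0,x1,y1=r;return np.abs(a[y0:y1,x0:x1].astype(int)-b[y0:y1,x0:x1]).mean().round(1)
print('tin side',d(s['pixels'],S,(345,245,382,278)),'carton',d(c['pixels'],T,(362,160,398,195)),'pot',d(c['pixels'],T,(395,192,438,232)),'jar',d(c['pixels'],T,(240,205,284,247)))
r=blob(red(c['pixels']),(330,240,440,340));print('red top',cv2.boundingRect(r))
o=env.get_obs();print(o['clock'],o['tcp_pos'],o['contact_force'])
env.close_job()
```

```text
(array([283.7, 174. ,  59. ,  64.7]), array([0.7356, 0.0359, 0.16  ]), np.float64(0.1767), np.float64(0.6084))
tin side 10.0 carton 17.7 pot 3.6 jar 4.1
red top (362, 270, 34, 50)
8.4 [ 0.48183308 -0.16896936  0.2720362 ] [-0.07321089 -0.50832671  0.60544979]
the job is handed in; nothing more can be done
```

The job is handed in at 8.4 s: the lens is over the rivet tin (head about 0.608 rad, notch 0.611), the tray is back at rest height so the plunger reads as home, nothing but the tray was touched, and the robot is clear; jar and pot images match the start, while carton and tin images differ somewhat (I put this down to the moved lens and its shadow, and did not re-measure them).

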